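Tighten the cheese press by one turn

ROBOT

A 6-joint arm with a two-finger parallel gripper is mounted at the origin on a cart in front of the work surface, level with it; the furniture and walls round the work are solid. World frame = base frame: x ahead of the robot, y to its left, z up, the work surface at z = 0. Lengths are in m, angles in degrees, forces in N, time in s.
With the tool pointing down it reaches from about 0.375 to 0.9 m from the base axis. Payload 3.1 kg.
Tool frame: the origin (TCP) lies at the very end of the fingers, on their centre line; the grasp point (between the pads) lies 19 mm behind it (bot.grip_point_offset is the distance from the TCP to the grasp point, in m); z points along the fingers, x is the direction in which the jaws open and shut, and the axes are right-handed (so a half turn about z gives the same grasp; the last joint's range is limited). The gripper opens to 87 mm and grips with 3 to 60 N. Pads are 19 mm wide; open, the fingers measure 117 mm over their backs; the gripper's body (75 mm by 190 mm) begins 51 mm behind the grasp point.
Start: joints at [66.263, 30.224, 82.088, -0, 67.689, -10.227], TCP at [0.146, 0.608, 0.223] pointing down, gripper open.
Joint ranges: [-176.69, 176.69], [-43.24, 126.21], [12.49, 139.97], [-82, 262], [0, 151.66], [-163.58, 163.58]. Speed limits (degrees/s): [159.86, 159.86, 180, 180, 180, 180].

INTERFACE

Orientations are given as a 3x3 rotation matrix whose columns are the frame's x, y, z axes.
In Python, from rig import bot, capture, recognise, place_of gives the robot as it stands.
- The arm moves only by the tool send_rows, never from a script. Its argument "motion" is a list of rows, each a list of 2 entries, a list of its own where there are three numbers: the shift along the tool's x, y, z in mm, then the turn about the tool's z in rad. A call has exactly 5 rows; each row shifts and turns the pose as measured when the row begins, along the tool's axes as they then stand; what a row does not reach is not made up. A row lasts 1/12 s, in which the tool goes at most 41.7 mm and 7.16 degrees, less where a joint would pass 70% of its speed; a pose out of reach is approached as far as the arm can. A call with a gripper value outside its range is refused whole. "gripper" is the closure, from 0 (fully open) to 1 (shut), set as the call begins (left out, the last holds). The fingers move at their own pace and stop on an object; the grip force is fixed at half the most. Time passes only in rows, so rows that do not move let the fingers close, or fill a call up. It gives the time, the measured TCP pose, the force and the opening at its end, in the units of the state.
- bot.read_state(): the state, without advancing time (a new reading comes with each control period).
- capture(name): name is "scene" or "side" or "wrist"; returns a dict with "image" (384x512x3 uint8, blue, green, red), "fx", "fy", "cx", "cy" (pixels), "rvec" (rotation vector, rad) and "tvec" (3), from world to camera coordinates, as OpenCV has them. Camera axes: x right, y down, z forward; pixel columns grow to the right and rows downward; lengths in m; the calibration is good to about 2 mm. A picture is of the moment at which its call begins. There is no depth.
- bot.hand_in(): hands the job in, once; it reports no verdict.
Trained networks look in the newest picture that a camera, given by its name, has taken for a name from the list of things; names that differ only in an ending like _2 or _b are one class to them, and where a whole thing is asked for, a point or a joint stands for the part that bears it (a point fixed in the world has none). Each returns a list of dicts, best first, with "p" (0 to 1); they miss things now and then, are a little off and sometimes report something else, mostly with a low value. They report only what shows in the picture. A call takes as long as a camera call.
- recognise(camera, target): "xy" ([column, row] in pixels, amid what is visible of it).
- place_of(camera, target): "xy" ([column, row] in pixels: a listed point, or the origin of a listed thing).
The state is a dict: "time_s": time; "joint_positions": joint angles; "qvel": joint speeds; "tau": joint torques, N m; "position": TCP position; "tcp_rot": TCP orientation; "force": force on the tool from outside, world axes, zero at the start; "moment": the same for the moment, N m; "opening": opening from 0.0 (shut) to 1.0 (fully open).
Only numpy, scipy, OpenCV 4.12 (cv2) and the standard library are available. Lean on these libraries where they do the work, as an engineer would, in place of code of your own. Each camera call takes 0.05 s, during which the arm holds its last target.

TASK

Tighten the cheese press by exactly one full turn: push its hand wheel round clockwise, seen from above, by the upright handle on its rim, until the handle is back where it began, and leave it there. Only push the handle gently with the fingers, never grip it, and leave the things standing around where they are.

Things in the scene. Friction and masses are not known exactly. Their poses are not given: they have to be found in the camera images.
- press: Cheese press, fixed to the worktop: wooden board 170 x 170 mm, steel mould of 104 mm diameter on it, frame of two steel posts (at y = +-68 mm of its own frame) and a bridge bar over the mould, 165 mm high, nuts on it to 175 mm. Above the bar lies the hand wheel, level, on the press's vertical axis. Origin: centre of the underside of the board, on the worktop; z up.
- wheel_centre (a point): Centre of the level aluminium hand wheel, on its axis, 183 mm above the worktop, amid its rim. Rim 140 mm in diameter (to the middle of its 13 mm bar; top of the bar 189.5 mm above the worktop), three spokes, hub 36 mm across, up to 197 mm. A 13 mm screw stands up through the hub to about 226 mm; it does not turn but moves the wooden plate below, 8 mm down per clockwise turn.
- wheel_handle: The wheel's one handle: upright black round peg, 17 mm diameter (19 mm at the foot), on the rim 70 mm from the axis; it revolves on its pin. Origin: on the peg's axis, 183 mm above the worktop; the peg is free from 195 to 242 mm above it. It may start anywhere round the wheel. 3 to 4 N of sideways push keeps the wheel turning; it does not coast or spring back but stays as left.
- wheel (a joint): Angle of the hand wheel in rad; grows as the wheel turns clockwise seen from above (tightening). It starts anywhere between -3 and 3; one turn adds 6.283. The wheel can turn well over one turn both ways from any start before it meets a stop.
- salt_mill: Bystander: copper-coloured mill, 44 mm diameter, 109 mm tall, standing close beside the press. Origin: centre of its underside.
- pinch_bowl: Bystander: small white bowl, 76 mm diameter, 38 mm tall, close beside the press on its other side. Origin: centre of its underside.
- mug: Bystander: green mug, 86 x 118 mm with its handle, 96 mm tall. Origin: centre of its underside.
- spoon: Bystander: white spoon, 199 x 40 x 18 mm, lying behind the press. Origin: centre of its underside.
- glass: Bystander: clear drinking glass, 81 mm diameter, 93 mm tall. Origin: centre of its underside.

How it is judged (in metres and radians):
On the way, in this order (a step that is already met when the one before it is completed fails the run):
1. the fingers push the handle to the far side of the wheel, about half a turn from where it began (distance of wheel_handle from where it was at the start of the episode above 0.125 m and contact force between the fingers and wheel_handle above 0.3 N), for 0.05 s.
2. the fingers push the handle on, clockwise, until it comes near its first place again (distance of wheel_handle from where it was at the start of the episode below 0.03 m and value of joint wheel above 2.7 rad and contact force between the fingers and wheel_handle above 0.3 N), for 0.02 s.
At the end, for the whole second after the job is handed in: The wheel is at rest exactly one clockwise turn past its start: the handle stands within 12 mm (about 10 degrees) of the place where it began, after one turn, not none and not two (distance of wheel_handle from where it was at the start of the episode below 0.012 m and value of joint wheel between 3.15 and 9.4 rad and velocity of joint wheel between -0.1 and 0.1 rad/s); the robot touches nothing.
It fails at once if the press is gripped or forced (the fingers press on it with more than 20 N in all) (contact force between the fingers and press above 20 N).
It fails at once if a thing standing around (mill, small bowl, mug, spoon or glass) is shifted by more than 20 mm or lifted (distance of any of salt_mill, pinch_bowl, mug, spoon, glass from where it was at the start of the episode above 0.02 m).
It also fails if it takes over 64 s, if anything falls off the work surface, if the arm or the gripper's body presses on something with over 40 N, if the wrist force passes 120 N, or if a joint passes its speed limit or range.

## Working session

There is one attempt and no reset: what is moved stays moved. The work goes in short steps, Python scripts to look and compute and a tool call to move; the robot and the scene stay as the last step left them, time stands still between calls to the robot, and variables do not carry over. Pictures are saved under pics/ and viewed, and the job is handed in when it is done.

Besides the shell and the picture viewer there is one more tool, called by a JSON object that holds its "name" and its "arguments", one argument or row to a line. send_rows: Moves the arm, as the interface text tells. Its arguments: {"type":"object","properties":{"motion":{"type":"array","items":{"type":"array"}},"gripper":{"type":"number"}},"required":["motion"]}

```bash
ls; mkdir -p pics; cat > h.py <<'E'
import numpy as np, cv2
from rig import bot, capture, recognise, place_of
def ray(c,uv):
    K=np.array([[c['fx'],0,c['cx']],[0,c['fy'],c['cy']],[0,0,1.]])
    R=cv2.Rodrigues(np.array(c['rvec'],float))[0];t=np.array(c['tvec'],float).ravel()
    d=R.T@np.linalg.inv(K)@np.array([uv[0],uv[1],1.]); o=-R.T@t
    return o,d
def atz(c,uv,z):
    o,d=ray(c,uv); return o+d*(z-o[2])/d[2]
def proj(c,P):
    K=np.array([[c['fx'],0,c['cx']],[0,c['fy'],c['cy']],[0,0,1.]])
    return cv2.projectPoints(np.array(P,float).reshape(-1,3),np.array(c['rvec'],float),np.array(c['tvec'],float),K,None)[0].reshape(-1,2)
E
python3 - <<'E'
from h import *
print({k:np.round(v,3).tolist() if not isinstance(v,(int,float)) else v for k,v in bot.read_state().items()})
Z=dict(wheel_centre=.183,wheel_handle=.183,press=0,salt_mill=0,pinch_bowl=0,mug=0,spoon=0,glass=0)
for n in ["scene","side"]:
    c=capture(n); cv2.imwrite(f"pics/{n}0.png",c['image']); print(n,ray(c,(256,192))[0])
    for k,z in Z.items():
        for r in place_of(n,k)[:2]: print(n,k,round(r['p'],2),np.round(r['xy'],1),np.round(atz(c,r['xy'],z),3))
c=capture("wrist"); cv2.imwrite("pics/wrist0.png",c['image'])
E
```

```text
pics
{'time_s': 0.0, 'joint_positions': [66.263, 30.279, 82.156, 0.0, 67.688, -10.227], 'qvel': [0.04, 0.066, 0.029, 0.012, -0.054, 0.074], 'tau': [0.0, -44.004, -17.66, 0.063, 0.058, -0.0], 'position': [0.146, 0.607, 0.222], 'tcp_rot': [[0.234, 0.972, -0.001], [0.972, -0.234, -0.002], [-0.002, -0.0, -1.0]], 'force': [0.203, -0.426, -0.636], 'moment': [0.005, -0.017, 0.07], 'opening': 0.9973603776828971}
scene [0.24141889 0.68560459 0.76933798]
scene wheel_centre 0.7 [288.6 186.9] [ 0.544 -0.064  0.183]
scene wheel_handle 0.63 [283.1 171.6] [ 0.585 -0.121  0.183]
scene press 0.7 [285.4 235.9] [ 0.551 -0.077  0.   ]
scene press 0.51 [224.8 219.9] [ 0.74  -0.057  0.   ]
scene pinch_bowl 0.81 [289.5 282.8] [0.472 0.074 0.   ]
scene mug 0.72 [264.3 178. ] [ 0.733 -0.308  0.   ]
scene spoon 0.71 [223.5 220.3] [ 0.743 -0.054  0.   ]
scene glass 0.73 [158.7 291.5] [0.746 0.247 0.   ]
side [ 0.04366972 -0.92704165  0.89972745]
side wheel_centre 0.65 [245.7 190.2] [ 0.556 -0.061  0.183]
side wheel_centre 0.63 [296.6 215.6] [ 0.604 -0.216  0.183]
side wheel_handle 0.52 [266.7 199. ] [ 0.58  -0.122  0.183]
side press 0.66 [245.  247.8] [ 0.542 -0.073 -0.   ]
side salt_mill 0.65 [289.2 267. ] [ 0.602 -0.199  0.   ]
side pinch_bowl 0.96 [199.2 226.1] [0.478 0.08  0.   ]
side mug 0.79 [356.6 272.3] [ 0.738 -0.31   0.   ]
side spoon 0.59 [295.9 216.9] [ 0.741 -0.038  0.   ]
side spoon 0.36 [244.3 244.4] [ 0.548 -0.06   0.   ]
side glass 0.68 [245.5 172.9] [0.738 0.247 0.   ]
```

View pics/scene0.png

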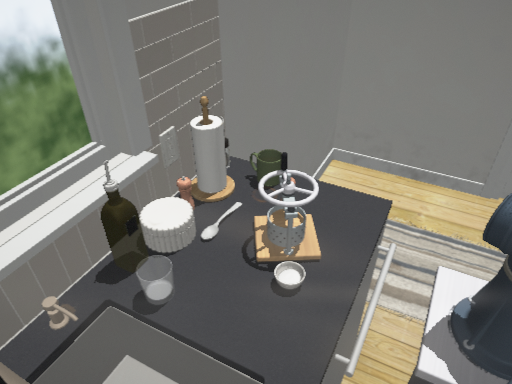

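View pics/side0.png

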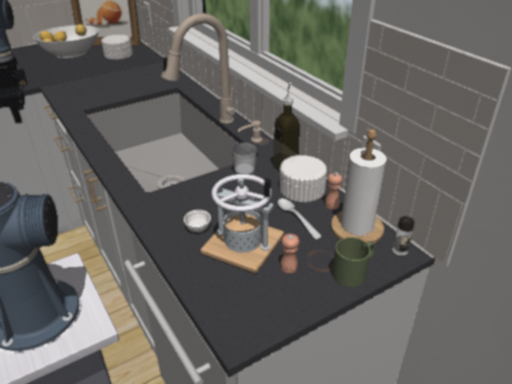

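Scene: wheel ring at about (289,187), black handle at about (284,162) on its far side. Side: ring at (242,193), handle at (267,188). The mill stands at (290,253) in the side view. I'll refine these with a model overlay.

```bash
cat > ov.py <<'E'
from h import *
from scipy.optimize import least_squares
import sys
tag=sys.argv[1]; C=np.array([float(sys.argv[2]),float(sys.argv[3])]); a=np.radians(float(sys.argv[4]))
S=5
ims=[]
for n in ["scene","side"]:
    c=capture(n); im=c['image']
    th=np.linspace(0,2*np.pi,80)
    P=proj(c,[[C[0]+.07*np.cos(t),C[1]+.07*np.sin(t),.183] for t in th])
    h=C+.07*np.array([np.cos(a),np.sin(a)])
    H=proj(c,[[*h,.189],[*h,.242]]); A=proj(c,[[*C,.183],[*C,.226]])
    m=proj(c,[[*C,.2]])[0]; x0,y0=int(m[0]-40),int(m[1]-45)
    cr=cv2.resize(im[y0:y0+90,x0:x0+80],None,fx=S,fy=S,interpolation=cv2.INTER_CUBIC)
    raw=cr.copy()
    f=lambda Q:np.int32((Q-[x0,y0]+.5)*S)
    cv2.polylines(cr,[f(P)],True,(0,255,0),1);cv2.polylines(cr,[f(H)],False,(0,0,255),1);cv2.polylines(cr,[f(A)],False,(255,0,0),1)
    ims.append(cr)
cv2.imwrite(f"pics/{tag}.png",np.hstack(ims))
E
python3 ov.py ov0 .550 -.064 -61
```

```text
(no output)
```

View pics/ov0.png

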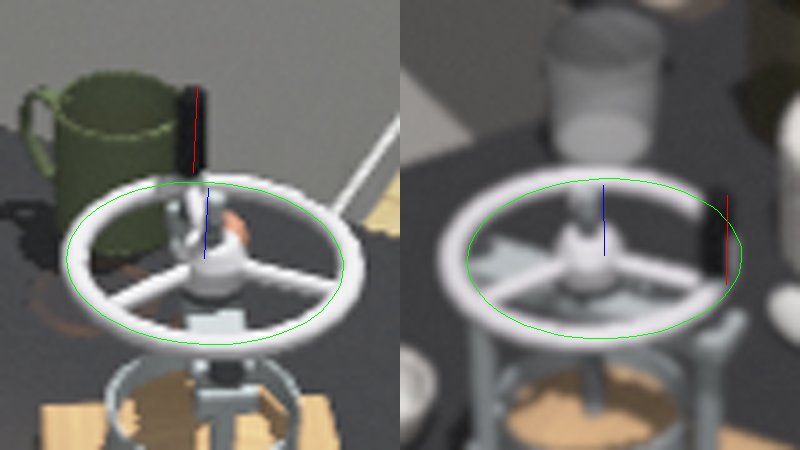

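View pics/wrist0.png

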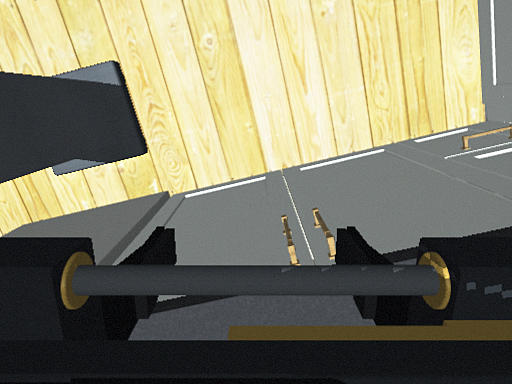

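```bash
python3 - <<'E'
from h import *
C=[.55,-.064,.183]
for n,d in [("scene",(1.5,-.2)),("side",(-2.5,-1.3))]:
    c=capture(n); p=proj(c,[C])[0]; print(n,atz(c,p+d,.183), atz(c,p+d,.183)-C)
E
python3 ov.py ov1 .545 -.063 -56
```

```text
scene [ 0.54696253 -0.06652349  0.183     ] [-3.03747167e-03 -2.52349394e-03  5.55111512e-17]
side [ 0.54757264 -0.0556386   0.183     ] [-2.42736041e-03  8.36139541e-03  5.55111512e-17]
```

View pics/ov1.png

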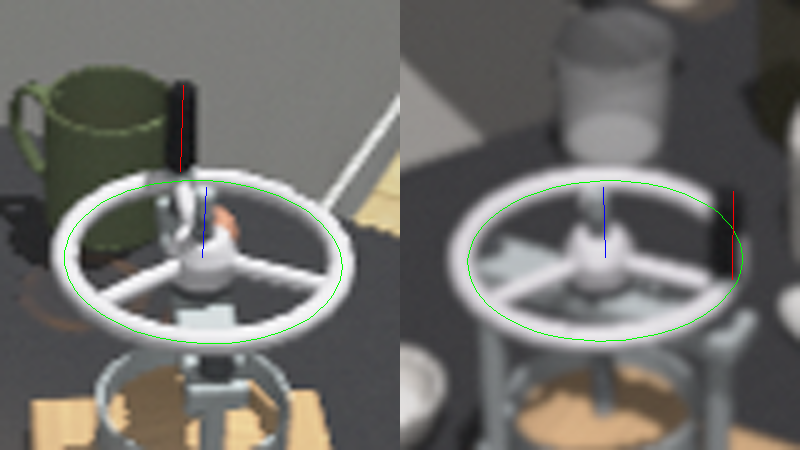

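```bash
cat > plan.py <<'E'
from h import *
import sys
C=np.array([.547,-.062])
def state():
    s=bot.read_state(); R=np.array(s['tcp_rot']); p=np.array(s['position'])
    az=np.degrees(np.arctan2(R[1,0],R[0,0])); return s,R,p,az
def rows(target,azt,n,turn=True):
    "rows towards target with n rows, simulate"
    s,R,p,az=state(); d=(np.array(target)-p)/n
    da=(azt-az)   # world, ccw+
    out=[]
    for i in range(n):
        a=np.radians(az+da*i/n)
        x=np.array([np.cos(a),np.sin(a),0]);y=np.array([np.sin(a),-np.cos(a),0])
        out.append([[round(1000*float(d@x),1),round(1000*float(d@y),1),round(-1000*float(d[2]),1)],round(float(-np.radians(da)/n),4)])
    return out
def show():
    s,R,p,az=state()
    v=p[:2]-C; print('t',s['time_s'],'p',np.round(p,4),'az',round(az,1),'J6',round(s['joint_positions'][5],1),'F',np.round(s['force'],1),'rad',round(float(np.linalg.norm(v)),4),'ang',round(float(np.degrees(np.arctan2(v[1],v[0]))),1),'open',s['opening'])
E
python3 - <<'E'
from plan import *
c=capture("scene"); print('roll',atz(c,(212,187),0))
c=capture("side"); print('roll',atz(c,(358,228),0), 'screw top',proj(c,[[.547,-.062,.226]]))
show()
h=-58; 
th=np.radians(h); H=C+.07*np.array([np.cos(th),np.sin(th)]); t=np.array([np.sin(th),-np.cos(th)])
B=H-.036*t; print('H',H,'B',B,'dist r',np.linalg.norm(B-C))
for r in rows([*B,.30],122,25): print(r)
E
```

```text
roll [ 0.86522202 -0.18143629  0.        ]
roll [ 0.86198701 -0.17693758  0.        ] screw top [[242.70075097 177.52200565]]
t 1.35 p [0.146  0.6077 0.2226] az 76.5 J6 -10.2 F [0.2 0.4 0.5] rad 0.7806 ang 120.9 open 0.9978791290566364
H [ 0.58409435 -0.12136337] B [ 0.61462408 -0.10228627] dist r 0.07871467461661764
[[-23.2, 24.9, -3.1], -0.0318]
[[-24.0, 24.1, -3.1], -0.0318]
[[-24.8, 23.3, -3.1], -0.0318]
[[-25.5, 22.5, -3.1], -0.0318]
[[-26.2, 21.7, -3.1], -0.0318]
[[-26.9, 20.9, -3.1], -0.0318]
[[-27.5, 20.0, -3.1], -0.0318]
[[-28.1, 19.1, -3.1], -0.0318]
[[-28.7, 18.2, -3.1], -0.0318]
[[-29.3, 17.3, -3.1], -0.0318]
[[-29.8, 16.4, -3.1], -0.0318]
[[-30.3, 15.4, -3.1], -0.0318]
[[-30.8, 14.4, -3.1], -0.0318]
[[-31.3, 13.4, -3.1], -0.0318]
[[-31.7, 12.4, -3.1], -0.0318]
[[-32.1, 11.4, -3.1], -0.0318]
[[-32.4, 10.4, -3.1], -0.0318]
[[-32.7, 9.4, -3.1], -0.0318]
[[-33.0, 8.3, -3.1], -0.0318]
[[-33.2, 7.3, -3.1], -0.0318]
[[-33.5, 6.2, -3.1], -0.0318]
[[-33.6, 5.2, -3.1], -0.0318]
[[-33.8, 4.1, -3.1], -0.0318]
[[-33.9, 3.0, -3.1], -0.0318]
[[-34.0, 1.9, -3.1], -0.0318]
```

{"name": "send_rows", "arguments": {
  "motion": [
    [[-23, 25, -15], -0.032],
    [[-24, 24, -15], -0.032],
    [[-25, 23, -15], -0.032],
    [[-25.5, 22.5, -15], -0.032],
    [[-26, 22, -15], -0.032]
  ],
  "gripper": 1
}}

```text
time_s: 1.77
position: [0.2386, 0.4652, 0.2947]
tcp_rot: [[0.058, 0.998, -0.005], [0.998, -0.058, -0.004], [-0.004, -0.005, -1.0]]
force: [0.7, 0.2, 0.4]
opening: 0.706
```

{"name": "send_rows", "arguments": {
  "motion": [
    [[-27, 21, 0], -0.032],
    [[-27.5, 20, 0], -0.032],
    [[-28, 19, 0], -0.032],
    [[-29, 18, 0], -0.032],
    [[-29, 17, 0], -0.032]
  ]
}}

```text
time_s: 2.18
position: [0.3402, 0.3206, 0.3005]
tcp_rot: [[-0.113, 0.994, 0.005], [0.994, 0.113, 0.005], [0.004, 0.006, -1.0]]
force: [1.3, 0.8, -0.3]
opening: 0.326
```

{"name": "send_rows", "arguments": {
  "motion": [
    [[-30, 16, 0], -0.032],
    [[-30, 15, 0], -0.032],
    [[-31, 14, 0], -0.032],
    [[-31, 13, 0], -0.032],
    [[-32, 12, 0], -0.032]
  ]
}}

```text
time_s: 2.6
position: [0.4403, 0.1739, 0.3022]
tcp_rot: [[-0.278, 0.961, 0.009], [0.961, 0.278, 0.007], [0.004, 0.011, -1.0]]
force: [0.7, 0.0, 0.4]
opening: 0.019
```

```bash
python3 - <<'E'
from plan import *
show()
for r in rows([.6146,-.1023,.30],122,12): print(r)
E
```

```text
t 2.6 p [0.4403 0.1739 0.3022] az 106.1 J6 -98.4 F [0.7 0.  0.4] rad 0.2589 ang 114.3 open 0.019255449962940815
[[-26.1, 7.6, 0.2], -0.0231]
[[-26.3, 7.0, 0.2], -0.0231]
[[-26.5, 6.3, 0.2], -0.0231]
[[-26.6, 5.7, 0.2], -0.0231]
[[-26.7, 5.1, 0.2], -0.0231]
[[-26.8, 4.5, 0.2], -0.0231]
[[-26.9, 3.9, 0.2], -0.0231]
[[-27.0, 3.3, 0.2], -0.0231]
[[-27.1, 2.6, 0.2], -0.0231]
[[-27.1, 2.0, 0.2], -0.0231]
[[-27.2, 1.4, 0.2], -0.0231]
[[-27.2, 0.8, 0.2], -0.0231]
```

{"name": "send_rows", "arguments": {
  "motion": [
    [[-31, 9, 0], -0.028],
    [[-31, 8.5, 0], -0.028],
    [[-32, 8, 0], -0.028],
    [[-32, 7, 0], -0.028],
    [[-32, 6, 0], -0.028]
  ]
}}

```text
time_s: 3.02
position: [0.533, 0.0295, 0.3034]
tcp_rot: [[-0.414, 0.91, 0.012], [0.91, 0.414, 0.007], [0.001, 0.014, -1.0]]
force: [1.2, 0.6, -0.0]
opening: 0.008
```

{"name": "send_rows", "arguments": {
  "motion": [
    [[-32, 5, 0], -0.028],
    [[-32, 4, 0], -0.028],
    [[-32, 3, 0], -0.028],
    [[-32, 2, 0], -0.028],
    [[-32, 1, 0], -0.028]
  ]
}}

```text
time_s: 3.43
position: [0.6243, -0.1133, 0.304]
tcp_rot: [[-0.542, 0.84, 0.013], [0.841, 0.542, 0.008], [-0.001, 0.015, -1.0]]
force: [0.5, -0.7, -0.4]
opening: 0.006
```

```bash
python3 - <<'E'
from plan import *
show()
for r in rows([.6146,-.1023,.30],122,2): print(r)
c=capture("wrist"); cv2.imwrite("pics/wrist1.png",c['image'])
for k,z in [("wheel_handle",.183),("wheel_centre",.183)]:
    for r in place_of("wrist",k)[:2]: print(k,r['p'],r['xy'],atz(c,r['xy'],z))
print(proj(c,[[.584,-.121,.183],[.547,-.062,.183],[.584,-.121,.242]]))
E
```

```text
t 3.4333 p [ 0.6243 -0.1133  0.304 ] az 122.8 J6 -143.6 F [ 0.5 -0.7 -0.4] rad 0.0928 ang -33.6 open 0.005867563124912334
[[7.3, -1.1, 2.0], 0.007]
[[7.2, -1.1, 2.0], 0.007]
wheel_handle 0.94 [277.4, 140.5] [ 0.58053701 -0.11883939  0.183     ]
wheel_centre 0.65 [358.5, 137.8] [ 0.54089593 -0.0615311   0.183     ]
[[273.0848857  142.52437731]
 [353.69504825 143.47966082]
 [277.40648576 154.9208192 ]]
```

View pics/wrist1.png

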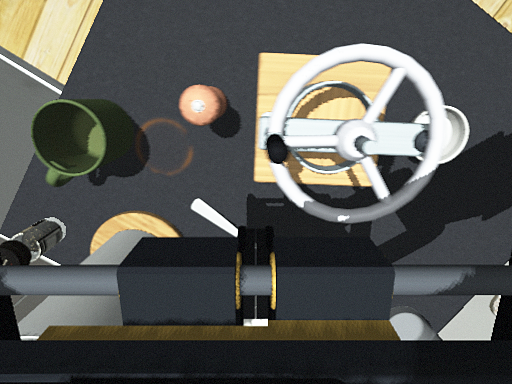

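Wrist view: wheel ring is centred at about (357,133) with its hub at (358,140). The handle top is at (277,149), left of the ring. Mill at (203,104) and bowl at (443,134) are clear of the path. Refining by a ring fit.

```bash
python3 - <<'E'
from plan import *
from scipy.optimize import minimize
c=capture("wrist"); im=c['image']
g=cv2.cvtColor(im,cv2.COLOR_BGR2GRAY)
hsv=cv2.cvtColor(im,cv2.COLOR_BGR2HSV)
m=((hsv[...,2]>120)&(hsv[...,1]<45)).astype(float); m[235:]=0
th=np.radians(np.arange(0,360,3))
def sc(p):
    tot=0
    for r,w in [(.0665,1),(.07,1),(.0735,1),(.082,-1),(.057,-1)]:
        P=proj(c,np.c_[p[0]+r*np.cos(th),p[1]+r*np.sin(th),0*th+.186])
        tot+=w*cv2.remap(cv2.GaussianBlur(m,(5,5),0).astype(np.float32),P[:,:1].astype(np.float32),P[:,1:].astype(np.float32),0 or 1).mean()
    return -tot
best=min(((sc((x,y)),x,y) for x in np.arange(.53,.56,.001) for y in np.arange(-.08,-.05,.001)))
print(best)
for k in range(-1,2): print(atz(c,(277,149),.22+.02*k), atz(c,(277,149.),.242))
# dark peg blob
d=(g<40).astype(np.uint8); n,l,s,ce=cv2.connectedComponentsWithStats(d[100:190,250:310]); print([(ss.tolist(),(cc+[250,100]).round(1)) for ss,cc in zip(s,ce) if 100<ss[4]<2000])
print(bot.read_state()['joint_positions'])
E
```

```text
(np.float32(-2.4672117), np.float64(0.543), np.float64(-0.061999999999999986))
[ 0.58522088 -0.11826821  0.2       ] [ 0.58086005 -0.12429051  0.242     ]
[ 0.58314429 -0.12113597  0.22      ] [ 0.58086005 -0.12429051  0.242     ]
[ 0.58106771 -0.12400374  0.24      ] [ 0.58086005 -0.12429051  0.242     ]
[([18, 35, 25, 29, 530], array([279.6, 149.3]))]
[ -20.65301989   26.33349502   75.56922231    0.70914438   77.62384031
 -143.41909681]
```

```bash
sed -i 's/^C=.*/C=np.array([.544,-.062])/' plan.py; cat >> plan.py <<'E'
def tcp_for(theta,back,rad=.07):
    th=np.radians(theta); H=C+rad*np.array([np.cos(th),np.sin(th)]); t=np.array([np.sin(th),-np.cos(th)])
    return H-back*t
def arc(th0,back,z,dth,n,azoff,rad=.07):
    "simulate n rows of -dth deg from measured pose; face normal az_x = theta+azoff"
    s,R,p,az=state(); out=[]
    pos=p.copy(); a0=az
    for i in range(n):
        tg=np.array([*tcp_for(th0-dth*(i+1),back,rad),z]); 
        azt=th0-dth*(i+1)+azoff
        da=(azt-a0+180)%360-180
        a=np.radians(a0); x=np.array([np.cos(a),np.sin(a),0]);y=np.array([np.sin(a),-np.cos(a),0])
        d=tg-pos
        out.append([[round(1000*float(d@x),1),round(1000*float(d@y),1),round(-1000*float(d[2]),1)],round(float(-np.radians(da)),3)])
        pos=tg; a0+=da
    return out
E
python3 - <<'E'
from plan import *
show(); B=tcp_for(-56.6,.036); print(B)
for r in rows([*B,.208],123.4,10): print(r)
E
```

```text
t 3.6333 p [ 0.6235 -0.1125  0.3033] az 122.6 J6 -143.4 F [0.6 0.8 0. ] rad 0.0942 ang -32.4 open 0.006485122095267939
[ 0.61258817 -0.10062204]
[[1.6, -0.3, 9.5], -0.0014]
[[1.6, -0.3, 9.5], -0.0014]
[[1.6, -0.3, 9.5], -0.0014]
[[1.6, -0.3, 9.5], -0.0014]
[[1.6, -0.3, 9.5], -0.0014]
[[1.6, -0.3, 9.5], -0.0014]
[[1.6, -0.3, 9.5], -0.0014]
[[1.6, -0.3, 9.5], -0.0014]
[[1.6, -0.3, 9.5], -0.0014]
[[1.6, -0.3, 9.5], -0.0014]
```

{"name": "send_rows", "arguments": {
  "motion": [
    [[4, -0.5, 6], 0],
    [[4, -0.5, 6], 0],
    [[3, -0.5, 8], 0],
    [[2, -0.5, 10], 0],
    [[1, 0, 10], 0]
  ]
}}

```text
time_s: 4.05
position: [0.6116, -0.0948, 0.2627]
tcp_rot: [[-0.543, 0.84, 0.014], [0.84, 0.543, 0.009], [0.0, 0.016, -1.0]]
force: [0.0, 0.3, 1.1]
opening: 0.006
```

{"name": "send_rows", "arguments": {
  "motion": [
    [[1, 0, 12], 0],
    [[1, 0, 12], 0],
    [[0, 0, 12], 0],
    [[0, 0, 12], 0],
    [[0, 0, 7], 0]
  ]
}}

```text
time_s: 4.47
position: [0.6064, -0.0854, 0.202]
tcp_rot: [[-0.549, 0.836, 0.009], [0.836, 0.548, 0.012], [0.005, 0.013, -1.0]]
force: [0.2, 0.8, 0.1]
opening: 0.007
```

```bash
python3 - <<'E'
from plan import *
show()
c=capture("wrist"); cv2.imwrite("pics/wrist2.png",c['image'])
B=tcp_for(-56.6,.019)
for r in rows([*B,.208],123.4,5): print(r)
E
```

```text
t 4.4667 p [ 0.6064 -0.0854  0.202 ] az 123.3 J6 -142.5 F [0.2 0.8 0.1] rad 0.0667 ang -20.6 open 0.006707935255719768
[[-3.4, -3.9, -1.4], -0.0005]
[[-3.4, -3.9, -1.4], -0.0005]
[[-3.4, -3.9, -1.4], -0.0005]
[[-3.4, -3.9, -1.4], -0.0005]
[[-3.4, -3.9, -1.4], -0.0005]
```

View pics/wrist2.png

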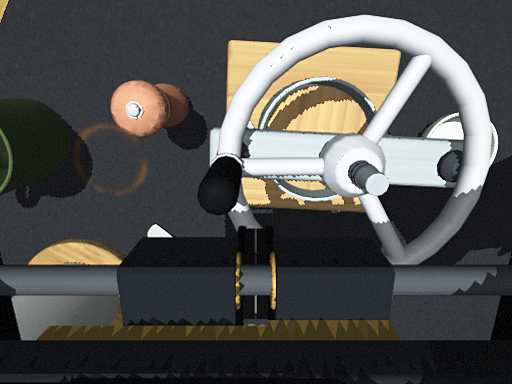

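Wrist view: the handle runs from foot (232,165) to top (215,195), left of the finger pair at columns 240–275. So I shift in tool −x first, then go in along −y.

{"name": "send_rows", "arguments": {
  "motion": [
    [[-5, 0, -2], 0],
    [[-5, 0, -2], 0],
    [[-4, 0, -1], 0],
    [[-3, 0, 0], 0],
    [[-1, 0, 0], 0]
  ]
}}

```text
time_s: 4.93
position: [0.6168, -0.1007, 0.2072]
tcp_rot: [[-0.55, 0.835, 0.008], [0.835, 0.55, 0.012], [0.005, 0.013, -1.0]]
force: [-0.3, 0.1, 0.6]
opening: 0.007
```

```bash
python3 - <<'E'
from plan import *
show()
B=tcp_for(-56.6,.018)
for r in rows([*B,.208],123.4,5): print(r)
E
```

```text
t 4.9333 p [ 0.6168 -0.1007  0.2072] az 123.4 J6 -143.6 F [-0.3  0.1  0.6] rad 0.0825 ang -28.0 open 0.0068803158019406655
[[0.5, -4.3, -0.2], -0.0001]
[[0.5, -4.3, -0.2], -0.0001]
[[0.5, -4.3, -0.2], -0.0001]
[[0.5, -4.3, -0.2], -0.0001]
[[0.5, -4.3, -0.2], -0.0001]
```

{"name": "send_rows", "arguments": {
  "motion": [
    [[0.5, -4, 0], 0],
    [[0.5, -4, 0], 0],
    [[0.5, -4, 0], 0],
    [[0.5, -4, 0], 0],
    [[0.5, -3, 0], 0]
  ]
}}

```text
time_s: 5.35
position: [0.5993, -0.1109, 0.2085]
tcp_rot: [[-0.55, 0.835, 0.011], [0.835, 0.549, 0.01], [0.003, 0.015, -1.0]]
force: [0.2, 0.3, -0.7]
opening: 0.004
```

```bash
python3 - <<'E'
from plan import *
show()
c=capture("wrist"); cv2.imwrite("pics/wrist3.png",c['image'])
E
```

```text
t 5.35 p [ 0.5993 -0.1109  0.2085] az 123.3 J6 -145.1 F [ 0.2  0.3 -0.7] rad 0.0738 ang -41.5 open 0.0043297567232030406
```

View pics/wrist3.png

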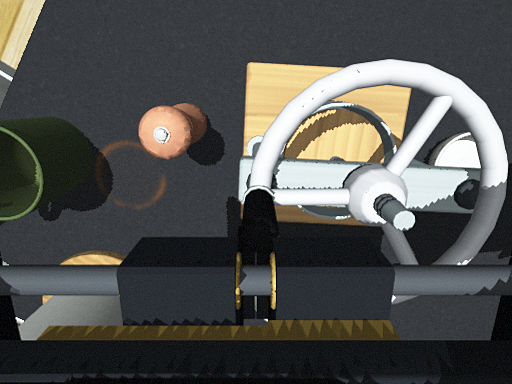

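Handle at (260,210), straight in front of the fingers (column 257), almost in contact.

```bash
python3 - <<'E'
from plan import *
for r in arc(-56,.018,.209,4,5,180): print(r)
E
```

```text
[[0.0, -5.3, -0.5], 0.058]
[[-1.1, -4.9, -0.0], 0.07]
[[-1.1, -4.9, -0.0], 0.07]
[[-1.1, -4.9, -0.0], 0.07]
[[-1.1, -4.9, -0.0], 0.07]
```

{"name": "send_rows", "arguments": {
  "motion": [
    [[0, -5, 0], 0.06],
    [[-1, -5, 0], 0.07],
    [[-1, -5, 0], 0.07],
    [[-1, -5, 0], 0.07],
    [[-1, -5, 0], 0.07]
  ]
}}

```text
time_s: 5.82
position: [0.5834, -0.1234, 0.2088]
tcp_rot: [[-0.223, 0.974, 0.028], [0.975, 0.223, 0.014], [0.008, 0.03, -1.0]]
force: [4.4, 0.3, -1.3]
opening: 0.004
```

```bash
cat >> plan.py <<'E'
def step(back=.018,dth=6,n=10,azoff=180,z=.209,th=None):
    show(); s,R,p,az=state(); v=p[:2]-C
    ang=np.degrees(np.arctan2(v[1],v[0])); 
    a=ang-np.degrees(np.arctan2(back,.07)) if th is None else th
    print('theta est',a,'face skew',(az-azoff-a+180)%360-180, 'rad want',np.hypot(back,.07), 'tilt',np.round(R[2,:2],3))
    for r in arc(a,back,z,dth,n,azoff): print(r)
E
python3 - <<'E'
from plan import *
step()
E
```

```text
t 5.8167 p [ 0.5834 -0.1234  0.2088] az 102.9 J6 -127.0 F [ 4.4  0.3 -1.3] rad 0.073 ang -57.3 open 0.004354782423025712
theta est -71.74454569361195 face skew -5.354432499118985 rad want 0.07227724399837061 tilt [0.008 0.03 ]
[[-1.5, -7.5, -0.2], 0.011]
[[-1.5, -7.4, -0.0], 0.105]
[[-1.5, -7.4, -0.0], 0.105]
[[-1.5, -7.4, -0.0], 0.105]
[[-1.5, -7.4, -0.0], 0.105]
[[-1.5, -7.4, -0.0], 0.105]
[[-1.5, -7.4, -0.0], 0.105]
[[-1.5, -7.4, -0.0], 0.105]
[[-1.5, -7.4, -0.0], 0.105]
[[-1.5, -7.4, -0.0], 0.105]
```

{"name": "send_rows", "arguments": {
  "motion": [
    [[-1.5, -7.5, 0], 0.04],
    [[-1.5, -7.5, 0], 0.1],
    [[-1.5, -7.5, 0], 0.1],
    [[-1.5, -7.5, 0], 0.1],
    [[-1.5, -7.5, 0], 0.1]
  ]
}}

```text
time_s: 6.23
position: [0.5543, -0.1349, 0.2091]
tcp_rot: [[0.235, 0.971, 0.05], [0.972, -0.236, 0.011], [0.022, 0.046, -0.999]]
force: [3.9, -0.4, -1.3]
opening: 0.006
```

```bash
python3 - <<'E'
from plan import *
step(n=3)
E
```

```text
t 6.2333 p [ 0.5543 -0.1349  0.2091] az 76.4 J6 -103.3 F [ 3.9 -0.4 -1.3] rad 0.0736 ang -81.9 open 0.006411879835055936
theta est -96.36361932985132 face skew -7.247421841598651 rad want 0.07227724399837061 tilt [0.022 0.046]
[[-1.2, -7.7, 0.1], -0.022]
[[-1.5, -7.4, -0.0], 0.105]
[[-1.5, -7.4, -0.0], 0.105]
```

{"name": "send_rows", "arguments": {
  "motion": [
    [[-1, -7.5, 0], 0],
    [[-1.5, -7.5, 0], 0.1],
    [[-1.5, -7.5, 0], 0.1],
    [[-1.5, -7.5, 0], 0.1],
    [[-1.5, -7.5, 0], 0.1]
  ]
}}

```text
time_s: 6.65
position: [0.5219, -0.1317, 0.2092]
tcp_rot: [[0.601, 0.796, 0.068], [0.798, -0.603, 0.003], [0.043, 0.052, -0.998]]
force: [2.9, -2.1, -0.6]
opening: 0.007
```

```bash
python3 - <<'E'
from plan import *
step(n=3)
c=capture("wrist"); cv2.imwrite("pics/wrist4.png",c['image'])
E
```

```text
t 6.65 p [ 0.5219 -0.1317  0.2092] az 53.0 J6 -81.4 F [ 2.9 -2.1 -0.6] rad 0.0731 ang -107.6 open 0.006810370996897739
theta est -122.03088991326791 face skew -4.982815324429254 rad want 0.07227724399837061 tilt [0.043 0.052]
[[-1.4, -7.5, 0.2], 0.018]
[[-1.5, -7.4, -0.0], 0.105]
[[-1.5, -7.4, -0.0], 0.105]
```

View pics/wrist4.png

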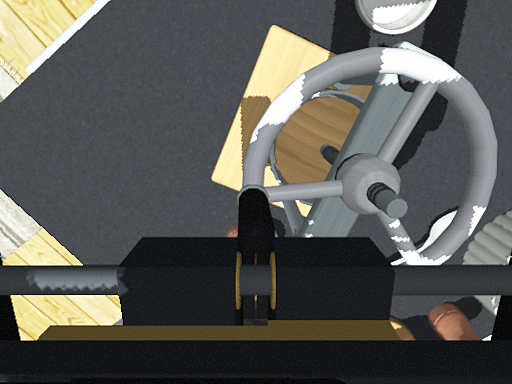

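Handle at (257,215) stays centred on the fingers and the wheel is turning.

{"name": "send_rows", "arguments": {
  "motion": [
    [[-1.4, -7.5, 0], 0.06],
    [[-1.5, -7.5, 0], 0.1],
    [[-1.5, -7.5, 0], 0.1],
    [[-1.5, -7.5, 0], 0.1],
    [[-1.5, -7.5, 0], 0.1]
  ]
}}

```text
time_s: 7.12
position: [0.4935, -0.1142, 0.2091]
tcp_rot: [[0.892, 0.445, 0.078], [0.447, -0.894, -0.008], [0.066, 0.042, -0.997]]
force: [0.9, -4.0, -0.5]
opening: 0.003
```

```bash
python3 - <<'E'
from plan import *
step(n=3)
E
```

```text
t 7.1167 p [ 0.4935 -0.1142  0.2091] az 26.6 J6 -54.4 F [ 0.9 -4.  -0.5] rad 0.0726 ang -134.1 open 0.002906334926869478
theta est -148.48696404206515 face skew -4.897648231316879 rad want 0.07227724399837061 tilt [0.066 0.042]
[[-1.8, -7.4, 0.1], 0.019]
[[-1.5, -7.4, -0.0], 0.105]
[[-1.5, -7.4, -0.0], 0.105]
```

{"name": "send_rows", "arguments": {
  "motion": [
    [[-1.8, -7.5, 0], 0.06],
    [[-1.5, -7.5, 0], 0.1],
    [[-1.5, -7.5, 0], 0.1],
    [[-1.5, -7.5, 0], 0.1],
    [[-1.5, -7.5, 0], 0.1]
  ]
}}

```text
time_s: 7.53
position: [0.4755, -0.0856, 0.2088]
tcp_rot: [[0.997, 0.005, 0.081], [0.006, -1.0, -0.021], [0.081, 0.021, -0.996]]
force: [0.6, -3.9, -0.1]
opening: 0.006
```

```bash
python3 - <<'E'
from plan import *
step(n=3)
E
```

```text
t 7.5333 p [ 0.4755 -0.0856  0.2088] az 0.4 J6 -25.0 F [ 0.6 -3.9 -0.1] rad 0.0725 ang -161.0 open 0.005739971322791852
theta est -175.4356506917119 face skew -4.202449082168243 rad want 0.07227724399837061 tilt [0.081 0.021]
[[-1.8, -7.4, -0.2], 0.031]
[[-1.5, -7.4, -0.0], 0.105]
[[-1.5, -7.4, -0.0], 0.105]
```

{"name": "send_rows", "arguments": {
  "motion": [
    [[-1.8, -7.5, 0], 0.07],
    [[-1.5, -7.5, 0], 0.1],
    [[-1.5, -7.5, 0], 0.1],
    [[-1.5, -7.5, 0], 0.1],
    [[-1.5, -7.5, 0], 0.1]
  ]
}}

```text
time_s: 7.95
position: [0.4718, -0.0509, 0.2086]
tcp_rot: [[0.892, -0.445, 0.078], [-0.444, -0.895, -0.031], [0.083, -0.007, -0.996]]
force: [-1.5, -3.0, -0.5]
opening: 0.005
```

```bash
python3 - <<'E'
from plan import *
step(n=3)
E
```

```text
t 7.95 p [ 0.4718 -0.0509  0.2086] az -26.5 J6 7.0 F [-1.5 -3.  -0.5] rad 0.0731 ang 171.2 open 0.005226464863593814
theta est 156.80878962510332 face skew -3.2851529260167354 rad want 0.07227724399837061 tilt [ 0.083 -0.007]
[[-1.1, -7.6, -0.4], 0.047]
[[-1.5, -7.4, -0.0], 0.105]
[[-1.5, -7.4, -0.0], 0.105]
```

{"name": "send_rows", "arguments": {
  "motion": [
    [[-1, -7.5, 0], 0.08],
    [[-1.5, -7.5, 0], 0.1],
    [[-1.5, -7.5, 0], 0.1],
    [[-1.5, -7.5, 0], 0.1],
    [[-1.5, -7.5, 0], 0.1]
  ]
}}

```text
time_s: 8.37
position: [0.4831, -0.0191, 0.2083]
tcp_rot: [[0.589, -0.806, 0.065], [-0.805, -0.592, -0.04], [0.07, -0.029, -0.997]]
force: [-1.7, -3.0, 0.3]
opening: 0.003
```

```bash
python3 - <<'E'
from plan import *
step(n=3)
c=capture("wrist"); cv2.imwrite("pics/wrist5.png",c['image'])
E
```

```text
t 8.3667 p [ 0.4831 -0.0191  0.2083] az -53.8 J6 40.0 F [-1.7 -3.   0.3] rad 0.0745 ang 144.8 open 0.0034761114948934305
theta est 130.38286220790292 face skew -4.205351947450367 rad want 0.07227724399837061 tilt [ 0.07  -0.029]
[[0.1, -8.0, -0.7], 0.031]
[[-1.5, -7.4, -0.0], 0.105]
[[-1.5, -7.4, -0.0], 0.105]
```

View pics/wrist5.png

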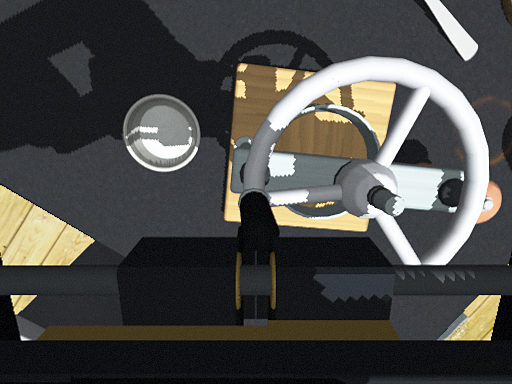

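Handle at (258,215), still centred. It has gone about 173° round, i.e. to the far side, with contact.

{"name": "send_rows", "arguments": {
  "motion": [
    [[0, -7.5, 0], 0.07],
    [[-1, -7.5, 0], 0.1],
    [[-1.5, -7.5, 0], 0.1],
    [[-1.5, -7.5, 0], 0.1],
    [[-1.5, -7.5, 0], 0.1]
  ]
}}

```text
time_s: 8.83
position: [0.5054, 0.0024, 0.2081]
tcp_rot: [[0.17, -0.985, 0.043], [-0.984, -0.172, -0.042], [0.049, -0.035, -0.998]]
force: [-3.2, -1.3, 2.1]
opening: 0.003
```

```bash
python3 - <<'E'
from plan import *
step(n=3)
E
```

```text
t 8.8333 p [0.5054 0.0024 0.2081] az -80.2 J6 70.2 F [-3.2 -1.3  2.1] rad 0.0751 ang 121.0 open 0.0028527905883308055
theta est 106.53741802356669 face skew -6.745538410478048 rad want 0.07227724399837061 tilt [ 0.049 -0.035]
[[0.2, -8.2, -0.9], -0.013]
[[-1.5, -7.4, -0.0], 0.105]
[[-1.5, -7.4, -0.0], 0.105]
```

{"name": "send_rows", "arguments": {
  "motion": [
    [[0, -7.5, -0.5], 0],
    [[-0.5, -7.5, 0], 0.1],
    [[-1, -7.5, 0], 0.1],
    [[-1.5, -7.5, 0], 0.1],
    [[-1.5, -7.5, 0], 0.1]
  ]
}}

```text
time_s: 9.25
position: [0.533, 0.0113, 0.2077]
tcp_rot: [[-0.21, -0.977, 0.018], [-0.977, 0.21, -0.038], [0.034, -0.025, -0.999]]
force: [-3.3, 0.4, 2.6]
opening: 0.008
```

```bash
python3 - <<'E'
from plan import *
step(n=3)
E
```

```text
t 9.25 p [0.533  0.0113 0.2077] az -102.1 J6 93.7 F [-3.3  0.4  2.6] rad 0.0742 ang 98.6 open 0.008314569552742616
theta est 84.14507960330835 face skew -6.2915995714289465 rad want 0.07227724399837061 tilt [ 0.034 -0.025]
[[-0.5, -7.9, -1.3], -0.005]
[[-1.5, -7.4, -0.0], 0.105]
[[-1.5, -7.4, -0.0], 0.105]
```

{"name": "send_rows", "arguments": {
  "motion": [
    [[-0.5, -7.5, -1], 0],
    [[-1, -7.5, 0], 0.1],
    [[-1.5, -7.5, 0], 0.1],
    [[-1.5, -7.5, 0], 0.1],
    [[-1.5, -7.5, 0], 0.1]
  ]
}}

```text
time_s: 9.67
position: [0.5643, 0.0084, 0.2076]
tcp_rot: [[-0.558, -0.83, -0.002], [-0.83, 0.557, -0.031], [0.027, -0.016, -1.0]]
force: [-3.7, 1.0, 2.3]
opening: 0.004
```

```bash
python3 - <<'E'
from plan import *
step(n=3)
E
```

```text
t 9.6667 p [0.5643 0.0084 0.2076] az -123.9 J6 115.3 F [-3.7  1.   2.3] rad 0.0733 ang 73.9 open 0.00394896345801557
theta est 59.49107484858298 face skew -3.3924370225534517 rad want 0.07227724399837061 tilt [ 0.027 -0.016]
[[-1.0, -7.6, -1.4], 0.046]
[[-1.5, -7.4, -0.0], 0.105]
[[-1.5, -7.4, -0.0], 0.105]
```

{"name": "send_rows", "arguments": {
  "motion": [
    [[-1, -7.5, -1], 0.07],
    [[-1.5, -7.5, 0], 0.1],
    [[-1.5, -7.5, 0], 0.1],
    [[-1.5, -7.5, 0], 0.1],
    [[-1.5, -7.5, 0], 0.1]
  ]
}}

```text
time_s: 10.08
position: [0.593, -0.0076, 0.2077]
tcp_rot: [[-0.865, -0.502, -0.015], [-0.501, 0.865, -0.019], [0.023, -0.009, -1.0]]
force: [-2.5, 2.8, 2.6]
opening: 0.003
```

```bash
python3 - <<'E'
from plan import *
step(n=3)
E
```

```text
t 10.0833 p [ 0.593  -0.0076  0.2077] az -149.9 J6 139.6 F [-2.5  2.8  2.6] rad 0.0732 ang 48.0 open 0.0025577823760534295
theta est 33.53881453987439 face skew -3.444048234430909 rad want 0.07227724399837061 tilt [ 0.023 -0.009]
[[-1.1, -7.6, -1.3], 0.045]
[[-1.5, -7.4, -0.0], 0.105]
[[-1.5, -7.4, -0.0], 0.105]
```

Quarter turn left; joint 6 is near its limit, so I back off and turn the tool half round to push with the other face.

{"name": "send_rows", "arguments": {
  "motion": [
    [[0, 8, 0], 0],
    [[0, 8, 0], 0],
    [[0, 8, -5], -0.1],
    [[0, 8, -8], -0.12],
    [[0, 3, -10], -0.12]
  ]
}}

```text
time_s: 10.5
position: [0.5738, 0.0236, 0.2283]
tcp_rot: [[-0.623, -0.782, -0.016], [-0.782, 0.623, -0.018], [0.024, 0.001, -1.0]]
force: [-0.6, -0.2, 0.4]
opening: 0.002
```

{"name": "send_rows", "arguments": {
  "motion": [
    [[0, 0, -10], -0.12],
    [[0, 0, -10], -0.12],
    [[0, 0, -5], -0.12],
    [[0, 0, 0], -0.12],
    [[0, 0, 0], -0.12]
  ]
}}

```text
time_s: 10.92
position: [0.5722, 0.0295, 0.2569]
tcp_rot: [[-0.048, -0.999, -0.01], [-0.999, 0.048, -0.018], [0.018, 0.009, -1.0]]
force: [-0.3, -0.1, -0.2]
opening: 0.005
```

```bash
python3 - <<'E'
from plan import *
show()
E
```

```text
t 10.9167 p [0.5722 0.0295 0.2569] az -92.8 J6 85.5 F [-0.3 -0.1 -0.2] rad 0.0958 ang 72.9 open 0.005035121395746871
```

{"name": "send_rows", "arguments": {
  "motion": [
    [[0, 0, 0], -0.12],
    [[0, 0, 0], -0.12],
    [[0, 0, 0], -0.12],
    [[0, 0, 0], -0.12],
    [[0, 0, 0], -0.12]
  ]
}}

```text
time_s: 11.33
position: [0.5701, 0.034, 0.2578]
tcp_rot: [[0.545, -0.838, -0.006], [-0.838, -0.545, -0.017], [0.011, 0.015, -1.0]]
force: [0.4, -0.4, -0.3]
opening: 0.004
```

{"name": "send_rows", "arguments": {
  "motion": [
    [[0, 0, 0], -0.12],
    [[0, 0, 0], -0.12],
    [[0, 0, 0], -0.12],
    [[0, 0, 0], -0.12],
    [[0, 0, 0], -0.12]
  ]
}}

```text
time_s: 11.75
position: [0.5676, 0.0384, 0.2579]
tcp_rot: [[0.933, -0.361, -0.004], [-0.361, -0.932, -0.017], [0.003, 0.017, -1.0]]
force: [0.4, 0.0, -0.3]
opening: 0.008
```

{"name": "send_rows", "arguments": {
  "motion": [
    [[0, 0, 0], -0.12],
    [[0, 0, 0], -0.12],
    [[0, 0, 0], -0.12],
    [[0, 0, 0], -0.12],
    [[0, 0, 0], -0.12]
  ]
}}

```text
time_s: 12.17
position: [0.5651, 0.0428, 0.258]
tcp_rot: [[0.967, 0.253, -0.001], [0.253, -0.967, -0.016], [-0.006, 0.015, -1.0]]
force: [0.5, 0.6, -0.3]
opening: 0.004
```

```bash
python3 - <<'E'
from plan import *
show()
c=capture("wrist"); cv2.imwrite("pics/wrist6.png",c['image'])
for k,z in [("wheel_handle",.183),("wheel_centre",.183)]:
    for r in place_of("wrist",k)[:1]: print(k,r['p'],r['xy'],atz(c,r['xy'],z))
B=tcp_for(33.5,.036); print(B)
for r in rows([*B,.208],33.5,5): print(r)
E
```

```text
t 12.1667 p [0.5651 0.0428 0.258 ] az 14.7 J6 -20.7 F [ 0.5  0.6 -0.3] rad 0.1069 ang 78.6 open 0.0041742567207411615
[0.58250228 0.00665548]
[[1.6, 7.8, 10.0], -0.0681]
[[1.1, 7.9, 10.0], -0.0681]
[[0.5, 8.0, 10.0], -0.0681]
[[0.0, 8.0, 10.0], -0.0681]
[[-0.5, 8.0, 10.0], -0.0681]
```

View pics/wrist6.png

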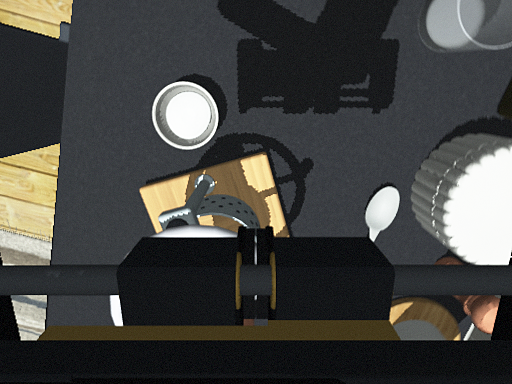

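Wrist view: the wheel now lies hidden behind the gripper (only the rim edge shows at (190,230)). I check the handle from the fixed cameras.

```bash
python3 ov.py ov2 .545 -.063 33.5
```

```text
(no output)
```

View pics/ov2.png

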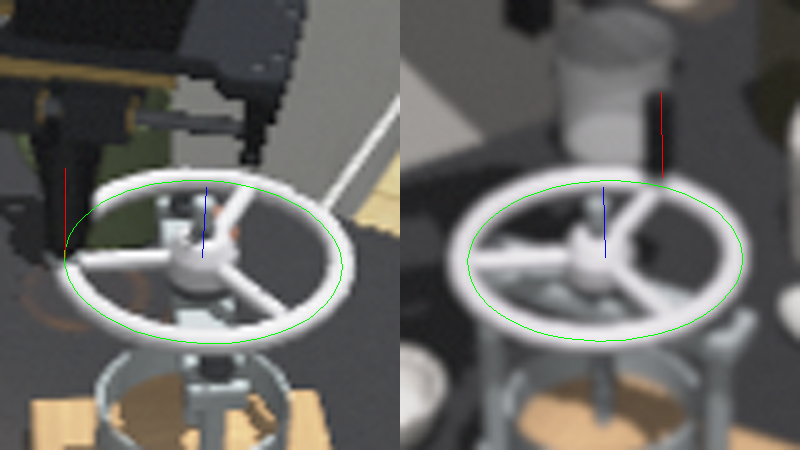

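Both views agree with the handle at about 33.5°. Now descending behind it.

{"name": "send_rows", "arguments": {
  "motion": [
    [[2, 5, 9], -0.07],
    [[1, 5, 9], -0.07],
    [[0.5, 5, 9], -0.07],
    [[0, 5, 9], -0.07],
    [[0, 5, 8], -0.07]
  ]
}}

```text
time_s: 12.83
position: [0.58, 0.0203, 0.2156]
tcp_rot: [[0.821, 0.571, 0.006], [0.571, -0.821, -0.017], [-0.005, 0.017, -1.0]]
force: [0.1, -1.5, 0.7]
opening: 0.007
```

```bash
python3 - <<'E'
from plan import *
show()
B=tcp_for(33.5,.019); print(B)
for r in rows([*B,.209],33.5,5): print(r)
E
```

```text
t 12.8333 p [0.58   0.0203 0.2156] az 34.8 J6 -42.9 F [ 0.1 -1.5  0.7] rad 0.0898 ang 66.4 open 0.007043645075070915
[ 0.5918852  -0.00752058]
[[-1.2, 5.9, 1.3], 0.0047]
[[-1.2, 5.9, 1.3], 0.0047]
[[-1.2, 5.9, 1.3], 0.0047]
[[-1.1, 5.9, 1.3], 0.0047]
[[-1.1, 6.0, 1.3], 0.0047]
```

{"name": "send_rows", "arguments": {
  "motion": [
    [[-1, 5, 2], 0],
    [[-1, 5, 2], 0],
    [[-1, 5, 1], 0],
    [[-1, 5, 0], 0],
    [[-1, 5, 0], 0]
  ]
}}

```text
time_s: 13.25
position: [0.5903, -0.0046, 0.2097]
tcp_rot: [[0.823, 0.568, 0.004], [0.568, -0.823, -0.016], [-0.006, 0.015, -1.0]]
force: [-0.0, -0.7, 0.0]
opening: 0.006
```

```bash
python3 - <<'E'
from plan import *
step(azoff=0,n=5,dth=5)
E
```

```text
t 13.25 p [ 0.5903 -0.0046  0.2097] az 34.6 J6 -45.0 F [-0.  -0.7  0. ] rad 0.0737 ang 51.1 open 0.005856836225863385
theta est 36.683903555206186 face skew -2.0937238673600973 rad want 0.07227724399837061 tilt [-0.006  0.015]
[[0.1, 6.5, 0.7], 0.051]
[[1.3, 6.2, -0.0], 0.087]
[[1.3, 6.2, -0.0], 0.087]
[[1.3, 6.2, -0.0], 0.087]
[[1.3, 6.2, -0.0], 0.087]
```

{"name": "send_rows", "arguments": {
  "motion": [
    [[0, 6, 0], 0.03],
    [[1, 6.5, 0], 0.08],
    [[1.3, 6.5, 0], 0.09],
    [[1.3, 6.5, 0], 0.09],
    [[1.3, 6.5, 0], 0.09]
  ]
}}

```text
time_s: 13.67
position: [0.6075, -0.0277, 0.2102]
tcp_rot: [[0.981, 0.196, -0.002], [0.196, -0.981, -0.004], [-0.003, 0.003, -1.0]]
force: [0.8, 5.0, -0.1]
opening: 0.012
```

```bash
python3 - <<'E'
from plan import *
step(azoff=0,n=3,dth=5)
E
python3 ov.py ov3 .545 -.063 13
```

```text
t 13.6667 p [ 0.6075 -0.0277  0.2102] az 11.3 J6 -24.2 F [ 0.8  5.  -0.1] rad 0.0722 ang 28.4 open 0.011808328119004311
theta est 13.943272641204926 face skew -2.649474897207398 rad want 0.07227724399837061 tilt [-0.003  0.003]
[[1.7, 6.1, 1.2], 0.041]
[[1.3, 6.2, -0.0], 0.087]
[[1.3, 6.2, -0.0], 0.087]
```

View pics/ov3.png

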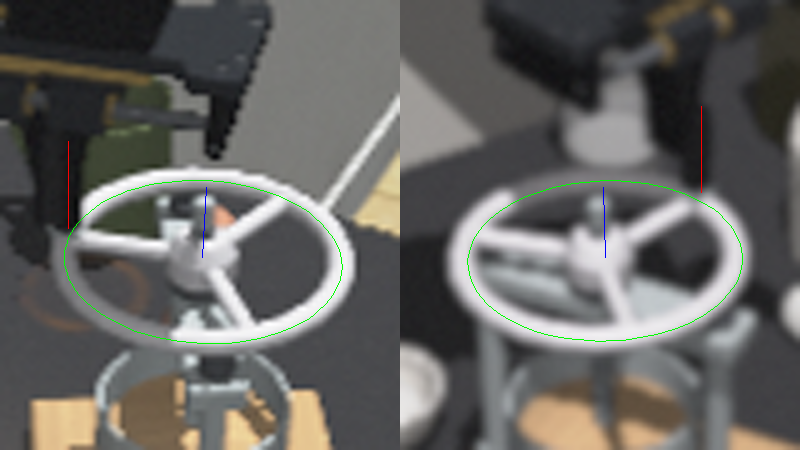

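Contact at 5 N; the handle, hidden behind the finger, sits at about 13°, as modelled.

{"name": "send_rows", "arguments": {
  "motion": [
    [[1.5, 6.5, 1], 0.05],
    [[1.3, 6.5, 0], 0.09],
    [[1.3, 6.5, 0], 0.09],
    [[1.3, 6.5, 0], 0.09],
    [[1.3, 6.5, 0], 0.09]
  ]
}}

```text
time_s: 14.18
position: [0.6161, -0.0552, 0.2099]
tcp_rot: [[0.977, -0.214, -0.001], [-0.214, -0.977, 0.004], [-0.002, -0.004, -1.0]]
force: [1.5, 3.4, -1.1]
opening: 0.006
```

```bash
python3 - <<'E'
from plan import *
step(azoff=0,n=3,dth=5)
E
```

```text
t 14.1833 p [ 0.6161 -0.0552  0.2099] az -12.4 J6 -3.3 F [ 1.5  3.4 -1.1] rad 0.0724 ang 5.4 open 0.006269030248284279
theta est -9.034954335230218 face skew -3.331702072574984 rad want 0.07227724399837061 tilt [-0.002 -0.004]
[[1.5, 6.1, 0.9], 0.029]
[[1.3, 6.2, -0.0], 0.087]
[[1.3, 6.2, -0.0], 0.087]
```

{"name": "send_rows", "arguments": {
  "motion": [
    [[1.5, 6.5, 1], 0.04],
    [[1.3, 6.5, 0], 0.09],
    [[1.3, 6.5, 0], 0.09],
    [[1.3, 6.5, 0], 0.09],
    [[1.3, 6.5, 0], 0.09]
  ]
}}

```text
time_s: 14.6
position: [0.6138, -0.0837, 0.2097]
tcp_rot: [[0.81, -0.587, 0.007], [-0.587, -0.81, 0.013], [-0.002, -0.014, -1.0]]
force: [2.4, 3.4, -1.1]
opening: 0.005
```

```bash
python3 - <<'E'
from plan import *
step(azoff=0,n=3,dth=5)
E
```

```text
t 14.6 p [ 0.6138 -0.0837  0.2097] az -35.9 J6 17.1 F [ 2.4  3.4 -1.1] rad 0.0731 ang -17.2 open 0.005366875821487289
theta est -31.66933185688572 face skew -4.2637289755978145 rad want 0.07227724399837061 tilt [-0.002 -0.014]
[[1.0, 6.3, 0.7], 0.013]
[[1.3, 6.2, -0.0], 0.087]
[[1.3, 6.2, -0.0], 0.087]
```

{"name": "send_rows", "arguments": {
  "motion": [
    [[1, 6, 0.5], 0.02],
    [[1.2, 6, 0], 0.08],
    [[1.2, 6, 0], 0.08],
    [[1.2, 6, 0], 0.08],
    [[0.5, 2, 0], 0.06]
  ]
}}

```text
time_s: 15.02
position: [0.6029, -0.1055, 0.2098]
tcp_rot: [[0.581, -0.814, 0.015], [-0.814, -0.581, 0.017], [-0.005, -0.022, -1.0]]
force: [2.6, 1.9, -2.1]
opening: 0.004
```

```bash
python3 - <<'E'
from plan import *
step(azoff=0,n=3,dth=2)
E
python3 ov.py ov4 .545 -.063 -57
```

```text
t 15.0167 p [ 0.6029 -0.1055  0.2098] az -54.5 J6 32.9 F [ 2.6  1.9 -2.1] rad 0.0732 ang -36.4 open 0.004402538866942436
theta est -50.85357433523839 face skew -3.625730200393491 rad want 0.07227724399837061 tilt [-0.005 -0.022]
[[-0.2, 2.7, 0.8], -0.028]
[[0.6, 2.5, -0.0], 0.035]
[[0.6, 2.5, -0.0], 0.035]
```

View pics/ov4.png

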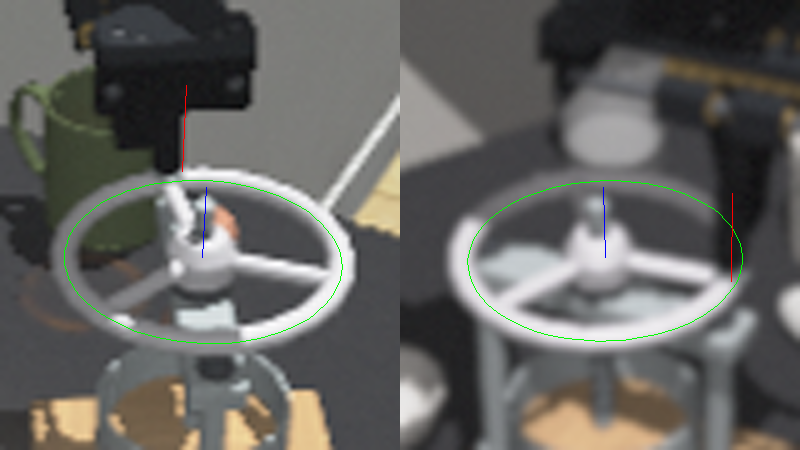

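The spoke pattern is nearly that of the first picture, about 5° short. A last small push.

{"name": "send_rows", "arguments": {
  "motion": [
    [[0, 2.5, 0.3], 0],
    [[0.5, 2.5, 0], 0.035],
    [[0.5, 2, 0], 0.035],
    [[0, 0, 0], 0],
    [[0, 0, 0], 0]
  ]
}}

```text
time_s: 15.53
position: [0.599, -0.11, 0.2099]
tcp_rot: [[0.536, -0.844, 0.019], [-0.844, -0.535, 0.016], [-0.003, -0.025, -1.0]]
force: [1.2, 1.2, -1.6]
opening: 0.007
```

```bash
python3 - <<'E'
from plan import *
step(azoff=0,n=3,dth=2)
E
python3 ov.py ov5 .545 -.063 -57
python3 - <<'E'
import cv2,numpy as np
a=cv2.imread('pics/ov1.png');b=cv2.imread('pics/ov5.png')
cv2.imwrite('pics/cmp5.png',np.vstack([a[140:360],b[140:360]]))
E
```

```text
t 15.5333 p [ 0.599  -0.11    0.2099] az -57.6 J6 35.5 F [ 1.2  1.2 -1.6] rad 0.073 ang -41.1 open 0.00696839690072462
theta est -55.509399188894655 face skew -2.098365671177362 rad want 0.07227724399837061 tilt [-0.003 -0.025]
[[-0.0, 2.6, 0.9], -0.002]
[[0.6, 2.5, -0.0], 0.035]
[[0.6, 2.5, -0.0], 0.035]
```

View pics/cmp5.png

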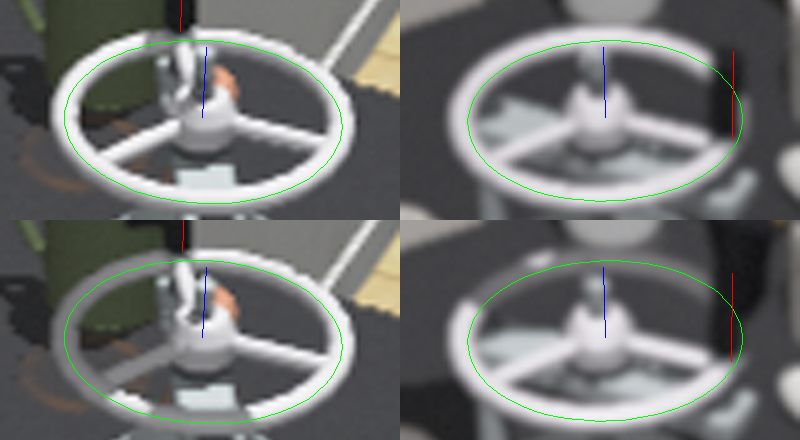

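The spoke ends match the first picture to within a pixel. Backing off.

{"name": "send_rows", "arguments": {
  "motion": [
    [[0, -6, 0], 0],
    [[0, -8, 0], 0],
    [[0, -8, 0], 0],
    [[0, -8, -5], 0],
    [[0, -8, -10], 0]
  ]
}}

```text
time_s: 16.05
position: [0.6305, -0.0897, 0.2249]
tcp_rot: [[0.537, -0.844, 0.011], [-0.844, -0.537, 0.014], [-0.006, -0.017, -1.0]]
force: [0.6, 0.4, 0.0]
opening: 0.007
```

{"name": "send_rows", "arguments": {
  "motion": [
    [[0, -5, -15], 0],
    [[0, -10, -20], 0],
    [[0, -20, -20], 0],
    [[0, -20, -20], 0],
    [[0, -20, -20], 0]
  ]
}}

```text
time_s: 16.47
position: [0.694, -0.0477, 0.3232]
tcp_rot: [[0.538, -0.843, 0.002], [-0.843, -0.538, 0.014], [-0.011, -0.009, -1.0]]
force: [0.1, 0.5, -0.2]
opening: -0.002
```

```bash
python3 - <<'E'
from plan import *
show()
E
python3 ov.py ov6 .545 -.063 -56
python3 - <<'E'
import cv2,numpy as np
a=cv2.imread('pics/ov1.png');b=cv2.imread('pics/ov6.png')
cv2.imwrite('pics/cmp6.png',np.vstack([a[70:360],b[70:360]]))
from h import *
for n in ["scene","side"]:
    c=capture(n); cv2.imwrite(f"pics/{n}9.png",c['image'])
    im0=cv2.imread(f'pics/{n}0.png'); c2=c['image']
    m=proj(c,[[.583,-.121,.216]])[0].astype(int)
    P=8
    f=lambda im: cv2.cvtColor(im,cv2.COLOR_BGR2GRAY)[m[1]-14:m[1]+14,m[0]-14:m[0]+14]
    for im in(im0,c2):
        g=f(im); k=(g<45).astype(np.uint8); nn,l,s,ce=cv2.connectedComponentsWithStats(k)
        print(n,[(int(ss[4]),(cc+m-14).round(1).tolist()) for ss,cc in zip(s[1:],ce[1:]) if ss[4]>20])
    for k,z in dict(wheel_handle=.183,salt_mill=0,pinch_bowl=0,mug=0,spoon=0,glass=0).items():
        for r in place_of(n,k)[:1]: print(n,k,round(r['p'],2),np.round(r['xy'],1),np.round(atz(c,r['xy'],z),3))
E
```

```text
t 16.4667 p [ 0.694  -0.0477  0.3232] az -57.5 J6 43.9 F [ 0.1  0.5 -0.2] rad 0.1507 ang 5.5 open -0.0021517428467057176
scene [(96, [283.5, 161.3])]
scene [(91, [283.3, 161.1])]
scene wheel_handle 0.4 [284.8 170.4] [ 0.583 -0.128  0.183]
scene pinch_bowl 0.68 [290.  282.1] [0.471 0.072 0.   ]
scene mug 0.67 [266.  181.1] [ 0.72  -0.294  0.   ]
scene spoon 0.59 [221. 221.] [ 0.748 -0.048  0.   ]
scene glass 0.6 [156.2 293.6] [ 0.747  0.255 -0.   ]
side [(83, [266.8, 186.9])]
side [(389, [268.9, 186.3])]
side wheel_handle 0.58 [295.3 218.2] [ 0.595 -0.222  0.183]
side salt_mill 0.94 [291.8 265.6] [ 0.61  -0.199  0.   ]
side pinch_bowl 0.89 [199.5 225.7] [0.48  0.081 0.   ]
side mug 0.69 [353.5 273.1] [ 0.729 -0.307  0.   ]
side spoon 0.68 [294.  215.8] [ 0.739 -0.031  0.   ]
side glass 0.68 [245.3 172.5] [0.739 0.25  0.   ]
```

View pics/cmp6.png

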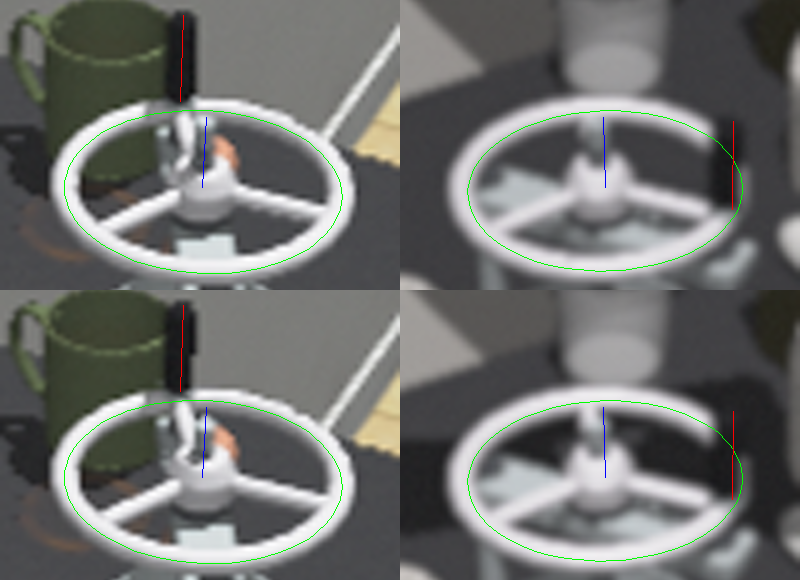

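Start above, now below. The handle is at the same place in both views: scene blob (283.5,161.3) before and (283.3,161.1) now. The mug and the other things look unmoved. One still call to settle, then hand in.

{"name": "send_rows", "arguments": {
  "motion": [
    [[0, 0, 0], 0],
    [[0, 0, 0], 0],
    [[0, 0, 0], 0],
    [[0, 0, 0], 0],
    [[0, 0, 0], 0]
  ]
}}

```text
time_s: 17.68
position: [0.693, -0.0488, 0.3217]
tcp_rot: [[0.537, -0.843, 0.002], [-0.843, -0.537, 0.015], [-0.011, -0.009, -1.0]]
force: [0.5, -0.3, 0.4]
opening: 0.006
```

```bash
python3 - <<'E'
from plan import *
show(); print(bot.hand_in())
E
```

```text
t 17.6833 p [ 0.693  -0.0488  0.3217] az -57.5 J6 43.8 F [ 0.5 -0.3  0.4] rad 0.1496 ang 5.1 open 0.005659374884916424
the job is handed in; nothing more can be done
None
```

I turned the wheel one full clockwise turn by pushing the handle with closed fingers, and handed the job in at 17.7 s. The push felt about 3–5 N. I stopped once, at about three quarters of a turn, to turn the tool round to its other face because joint 6 was near its limit.

**Handle position:** In the scene camera the handle ended within about 0.3 px of where it began, and the spokes match the first picture in both views. From the fingers' position at the end of the push I put it at about −55.5°, against −56.6° at the start. That is about 1° (1–2 mm) short of a full turn.

**Robot at the end:** It stood clear of everything, about 0.32 m up, with no contact force.

**Things standing around:** The networks put each thing they found within about 15 mm of its first reading, and the mug, in both crops, shows no visible shift. I take the differences to be their own scatter.

**Checks that failed or disagreed:**
- In the last side view the handle detector reported the salt mill instead, and the arm's dark shadow spoiled the handle blob, so only the overlay counts there.
- The scene camera never found the mill; it was checked only from the side, where it read 8 mm apart before and after.
- The first wheel centres from the fixed cameras differed by up to 11 mm, so I used the wrist camera's ring fit for the moves.

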